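# Let the spring clamp down on a plaster cast

## Task

The spring clamp is wound open and held by its ratchet: flick the trip lever right over to its release side, then wind the crank a touch further open until the loaded pawl springs clear of the ratchet wheel. Then ease the crank back against the pull of the spring until the jaw has pushed the plaster cast against the backstop and the spring alone holds it there, and let go of the crank. Never let the crank run, never crush the cast by driving the crank on once it is gripped, and leave the other things as they are.

Things in the scene. Friction and masses are not known exactly. Their poses are not given: they have to be found in the camera images.
- clamp: The bolted-down clamp. Origin on the table, on the drum's upright axis; z up; the jaw closes along its +y. Grey base plate 12 mm thick, x -110 to 125, y -130 to 255 mm. Ratchet wheel 100 mm across, 28 teeth, top 46 mm above the table; drum and crank arm above it, arm top 79 mm. The pawl lies on the wheel's -y side. A small glass pot and a steel scaler lie loose on the plate.
- drum (a joint): Turn of drum and crank, rad, + anticlockwise from above = running back, jaw closing 20 mm per rad; - = winding further open (limit -1.1). Starts near 0, held by the pawl; a tooth is 0.22. Its spring pulls in + with 0.46 N m at 0, 0.05 less per rad (about 7 N at the knob, 18 N at the jaw); free, it runs back by itself. Damping 0.05 N m s.
- drum_axis (a point): Point on the drum's axis, fixed, 102 mm above the table, level with the middle of the crank knob.
- knob_mid (a point): Middle of the crank knob, an upright black cylinder 22 mm across that spins freely on its pin, 80 to 122 mm above the table, 60 mm from the drum's axis. At the start it stands 105 (+-26) degrees anticlockwise of the clamp's +x: the crank is keyed to the drum differently each time. Once the cast is gripped the pull at the knob fades away; any push beyond that reaches the cast threefold.
- trip (a joint): Trip lever, rad, pivot upright at clamp x 45, y -66 mm: 0 = pawl sprung in, 0.7 = release-side stop (anticlockwise from above). Stays where put; 3 N at its pin moves it. At 0.7 a light spring draws the pawl outward, but the loaded tooth keeps it in until the drum is wound 0.05 to 0.1 rad in the - direction; then it snaps out and stays out.
- trip_pin (a point): Top of the trip lever's upright steel pin, 12 mm across, 54 to 95 mm above the table, 55 mm from the lever's pivot. Seen from the pivot it stands at -45 degrees from the clamp's x axis with the lever at 0, and at -5 degrees at 0.7.
- pawl_tip (a point): Top of the pawl's nose, end of a dark steel bar 50 mm long lying under the trip lever, 46 mm above the table. In the wheel it is about 46 mm from the drum's axis, sprung clear more than 58 mm.
- jaw: The moving steel jaw, a plate 62 mm wide and 60 mm tall on a rack driven by the drum. Its axes are the clamp's; its origin is the clamp's origin moved by the jaw's travel, and its pressing face is at its own y 105 mm.
- cast: Plaster dental cast, 50 (clamp x) x 40 (clamp y) x 36 mm, 200 g, loose on the base plate between jaw and backstop; origin mid-underside. The jaw pushes it, not the hand. The backstop plate behind it is screwed to a different place each time and not reported: the cast is gripped with the drum somewhere between 1.3 and 2.1 rad, to be felt.
Not all that is in view belongs to the job. Of the things like the cast, leave any that is purple; of the rest the smaller one is meant.

How it is judged:
By the outcome, as a careful person would: the job done as asked, in the order asked, and still so for the second after the job is handed in, with the robot touching nothing.
It also fails if it takes over 72 s, if anything falls off the work surface, if the arm or the gripper's body presses on something with over 40 N, if the wrist force passes 120 N, or if a joint passes its speed limit or range.

## Robot

A 6-joint arm with a two-finger parallel gripper is mounted at the origin on the work surface. World frame = base frame: x ahead of the robot, y to its left, z up, the work surface at z = 0. Lengths are in m, angles in rad, forces in N, time in s.
With the tool pointing down it reaches from about 0.3 to 0.875 m from the base axis. Payload 6.4 kg.
Tool frame: the origin (TCP) lies at the very end of the fingers, on their centre line; the grasp point (between the pads) lies 19 mm behind it; z points along the fingers, y is the line along which they close (so a half turn about z gives the same grasp; the last joint's range is limited). The gripper opens to 85 mm and grips with 20 to 120 N. Pads are 22 mm wide; open, the fingers measure 114 mm over their backs; the gripper's body (76 mm by 85 mm) begins 54 mm behind the grasp point. The pads swing forward as they close: fully open they stand 13 mm farther back than shut.
Start: joints at [-1.358, 0.181, 1.607, -0, 1.354, -0.206], TCP at [0.234, -0.525, 0.231] pointing down, gripper open.
Joint ranges: [-2.99, 2.99], [-0.89, 2.07], [0.3, 2.58], [-1.14, 4.28], [0, 2.63], [-3.12, 3.12]. Speed limits (rad/s): [2.57, 2.57, 3.01, 3.14, 3.14, 3.14].

## Interface

Orientations are given as a unit quaternion [w, x, y, z].
In Python, from bench import telemetry, camera, ctrl, spotter gives the robot as it stands.
- The arm moves only by the tool send_rows, never from a script. Its argument "series" is a list of rows, each a list of 3 entries, a list of its own where there are three numbers: the turn, a rotation vector about the world's x, y, z in degrees, then the shift along the world's x, y, z in mm, then the closure, from -1 (fully open) to 1 (shut), so that 0 is half open. In form: [[[rx, ry, rz], [dx, dy, dz], gripper], ...]. A call has 1 to 10 rows; each row is the pose to reach, as a shift and turn from the pose commanded when the call began; what a row does not reach only later rows make up. A row lasts 1/8 s, in which the tool goes at most 62.5 mm and 10.7 degrees, less where a joint would pass 70% of its speed; a pose out of reach is approached as far as the arm can. A call with a gripper value outside its range is refused whole. The fingers move at their own pace and stop on an object; the grip force is fixed at half the most. Time passes only in rows, so rows that repeat a pose let the fingers close. It gives the time, the measured TCP pose, the force, the opening and the grip force at its end, in the units of the state.
- telemetry.get_obs(): the state, without advancing time (a new reading comes with each control period).
- camera(name): name is "scene" or "top" or "wrist"; returns a dict with "pixels" (384x512x3 uint8, red, green, blue), "camera_matrix" (3x3 intrinsics, pixels), "xyz" and "orientation" of the camera in the world. Camera axes: x right, y up, looking along -z (the intrinsics and any distortion apply to the point x, -y, -z); pixel columns grow to the right and rows downward; lengths in m; the calibration is good to about 2 mm. A picture is of the moment at which its call begins. There is no depth.
- ctrl.hand_in(): hands the job in; it is judged then, once.
Trained networks look in the newest picture that a camera, given by its name, has taken for a name from the list of things; names that differ only in an ending like _2 or _b are one class to them, and where a whole thing is asked for, a point or a joint stands for the part that bears it (a point fixed in the world has none). Each returns a list of dicts, best first, with "conf" (0 to 1); they miss things now and then, are a little off and sometimes report something else, mostly with a low value. They report only what shows in the picture. A call takes as long as a camera call. They do not tell look-alikes from the thing itself.
- spotter.boxes_of(thing, camera): "xyz" ([x, y, z] in m, in world coordinates, good to about 4 mm: the middle of the surface that is visible of it).
- spotter.landmark_of(thing, camera): "xyz" ([x, y, z] in m, in world coordinates, good to about 4 mm: a listed point, or the origin of a listed thing).
The state is a dict: "time_s": time; "q": joint angles; "dq": joint speeds; "joint_efforts": joint torques, N m; "eef_pos": TCP position; "eef_rot": TCP orientation; "wrist_force": force on the tool from outside, world axes, zero at the start; "torque": the same for the moment, N m; "opening": opening from 0.0 (shut) to 1.0 (fully open); "grasp_force": force on a finger pad.
Only numpy, scipy, OpenCV 4.12 (cv2) and the standard library are available. Lean on these libraries where they do the work, as an engineer would, in place of code of your own. Each camera call takes 0.05 s, during which the arm holds its last target. There are 200 camera calls.

## Working session

There is one attempt and no reset: what is moved stays moved. The work goes in short steps, Python scripts to look and compute and a tool call to move; the robot and the scene stay as the last step left them, time stands still between calls to the robot, and variables do not carry over. Pictures are saved under pics/ and viewed, at most 10 in all, crops included, and the job is handed in when it is done.

Besides the shell and the picture viewer there is one more tool, called after "Emit:" as a command line: name --argument value ..., lists and objects as JSON in quotes. send_rows: Moves the arm, as the interface text tells. Its arguments: {"type":"object","properties":{"series":{"type":"array","items":{"type":"array"}}},"required":["series"]}

```bash
mkdir -p pics; cat > h.py <<'E'
from bench import telemetry, camera, ctrl, spotter
import numpy as np, cv2
def save(name,fn):
    c=camera(name); cv2.imwrite('pics/'+fn,c['pixels'][:,:,::-1]); return c
def lm(things,cam):
    for t in things:
        try:
            for d in spotter.landmark_of(t,cam)[:3]: print(cam,t,round(d['conf'],2),np.round(np.array(d['xyz'])*1000,1))
        except Exception as e: print(t,e)
E
python3 - <<'E'
from h import *
a=save('top','top1.png');b=save('scene','scene1.png')
for c in('top','scene'): lm(['clamp','drum_axis','knob_mid','trip_pin','pawl_tip','jaw','cast'],c)
print(a['xyz'],a['orientation'],a['camera_matrix']); o=telemetry.get_obs(); print(o)
E
```

```text
top clamp 0.71 [576.6  36.9   1.8]
top drum_axis 0.85 [573.3  36.8  99.6]
top knob_mid 0.49 [549.1  88.8  99.4]
top pawl_tip 0.47 [590.4  -4.   47.7]
top cast 0.9 [289.1 183.6   2.1]
top cast 0.89 [523.5 400.1   2.2]
top cast 0.56 [528.4 175.6  10.5]
scene clamp 0.7 [573.8  38.5  -5.7]
scene drum_axis 0.82 [570.8  38.4 100.3]
scene trip_pin 0.82 [685.9 -28.5  93.8]
scene pawl_tip 0.51 [590.6  -4.1  48.3]
scene cast 0.63 [528.1 173.4  12.3]
scene cast 0.61 [285.7 183.7  -2.9]
scene cast 0.58 [528.2 401.1  -0.9]
[0.42797342 0.09299109 1.15125813] [-0.70628465 -0.02730432  0.01989735  0.70712132] [[455.17511136   0.         255.96265257]
 [  0.         455.17511136 200.13374853]
 [  0.           0.           1.        ]]
{'time_s': 0.8, 'q': array([-1.35829902e+00,  1.80759359e-01,  1.60698223e+00,  1.58572317e-05,
        1.35383741e+00, -2.06286524e-01]), 'dq': array([-0.00086008, -0.00021305, -0.00066584,  0.00099067,  0.00019447,
       -0.00137841]), 'joint_efforts': array([ 1.27779003e-03, -4.44791901e+01, -3.51664174e+01, -1.24532667e-04,
        5.38848271e-04,  1.46208703e-05]), 'eef_pos': array([ 0.23385459, -0.52531409,  0.23131993]), 'eef_rot': array([6.79869591e-06, 9.78157850e-01, 2.07863466e-01, 7.76390373e-06]), 'wrist_force': array([ 0.42737692,  0.2742904 , -0.26197566]), 'torque': array([ 0.04049343, -0.01597488, -0.06024672]), 'grasp_force': 0.0, 'opening': 0.9970873324750498}
```

View pics/top1.png

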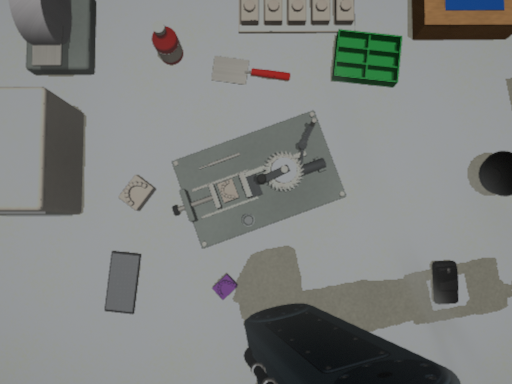

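View pics/scene1.png

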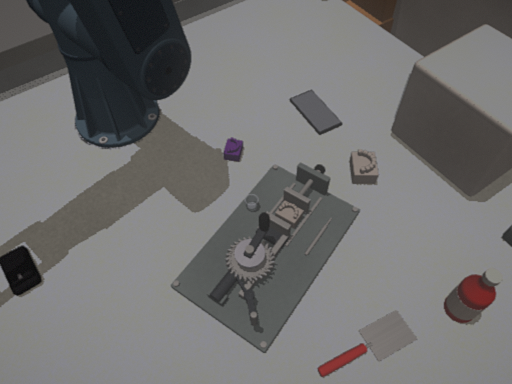

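The top view shows the clamp plate with corners at about (313,114), (343,194), (205,245) and (175,161). The hub is at (284,171), the knob at (262,180), the trip pin at (311,124), and the cast in the clamp at (229,189). The scene view agrees with this. I'll fit the pose and check it with an overlay.

```bash
cat >> h.py <<'E'
from scipy.spatial.transform import Rotation as R
from scipy.optimize import least_squares
def proj(c,P):
    P=np.atleast_2d(P); q=np.array(c['orientation']); Rm=R.from_quat(q[[1,2,3,0]]).as_matrix()
    p=(P-np.array(c['xyz']))@Rm; p=p*[1,-1,-1]; uv=p@np.array(c['camera_matrix']).T
    return uv[:,:2]/uv[:,2:]
def ray(c,uv,z):
    q=np.array(c['orientation']); Rm=R.from_quat(q[[1,2,3,0]]).as_matrix()
    d=np.linalg.inv(c['camera_matrix'])@np.array([*uv,1]); d=Rm@(d*[1,-1,-1]); o=np.array(c['xyz'])
    return o+d*(z-o[2])/d[2]
def C2W(T,P):
    P=np.atleast_2d(P)/1000; c,s=np.cos(T[2]),np.sin(T[2])
    return np.c_[T[0]+c*P[:,0]-s*P[:,1],T[1]+s*P[:,0]+c*P[:,1],P[:,2]]
E
python3 - <<'E'
from h import *
c=camera('top'); print([k for k in c])
cor=np.array([[125,-130,12],[-110,-130,12],[-110,255,12],[125,255,12]])
uv=np.array([[313,112.5],[345,195],[205,247],[173,162]])
f=lambda T:(proj(c,C2W(T,cor))-uv).ravel()
r=least_squares(f,[.572,.037,.32]); T=r.x; print(T,np.degrees(T[2]),r.fun.round(1))
k=ray(c,(262,180),.122); print('knob',k)
im=cv2.resize(c['pixels'][100:260,160:360,::-1],None,fx=4,fy=4,interpolation=cv2.INTER_CUBIC)
def dot(P,col):
    for p in proj(c,C2W(T,P)): cv2.circle(im,tuple(((p-[160,100])*4+1.5).round().astype(int).tolist()),3,col,-1)
dot(cor,(0,0,255)); dot([0,0,102],(0,255,0)); a=np.radians(-45); dot([45+55*np.cos(a),-66+55*np.sin(a),95],(255,0,0)); dot([45,-66,54],(255,255,0))
cv2.imwrite('pics/crop.png',im[:600])
d=(k-C2W(T,[0,0,0])[0])[:2]; print(np.linalg.norm(d),np.degrees(np.arctan2(d[1],d[0])-T[2]))
E
```

```text
['pixels', 'camera_matrix', 'xyz', 'orientation']
[0.57262501 0.03583252 0.35152134] 20.14068891664781 [ 1.2 -3.1  2.4  1.  -2.1  2.3 -1.5 -0.4]
knob [0.54264535 0.08998964 0.122     ]
0.0619013177550154 98.82683172442232
```

View pics/crop.png

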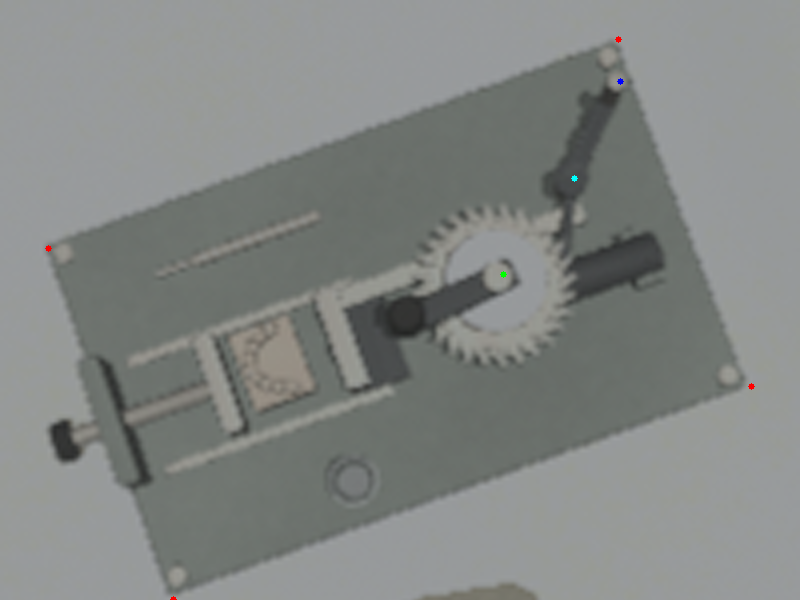

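The crop shows the plate corners slightly inside my guesses, with the hub at about (497,277), the knob at (406,316), the pin top at (617,82) and the lever pivot at (569,183). I'll refit with these and check from close up with the wrist camera.

```bash
python3 - <<'E'
from h import *
c=camera('top')
P=np.array([[125,-130,12],[-110,-130,12],[-110,255,12],[125,255,12],[0,0,85]])
uv=(np.array([[611,41],[742,385],[166,593],[50,246],[498,277]])-1.5)/4+[160,100]
f=lambda T:(proj(c,C2W(T,P))-uv).ravel()
r=least_squares(f,[.572,.037,.32]); T=r.x; print(T,np.degrees(T[2]),r.fun.round(1))
o=C2W(T,[0,0,0])[0]
k=ray(c,(np.array([406,316])-1.5)/4+[160,100],.122); p=ray(c,(np.array([617,82])-1.5)/4+[160,100],.095)
pv=C2W(T,[45,-66,0])[0]
for n,x,y in(('knob',k,o),('pin',p,pv)):
    d=(x-y)[:2]; print(n,x,np.linalg.norm(d),np.degrees(np.arctan2(d[1],d[0])-T[2]))
print('pivot',pv)
a=np.radians(-5)
for a in(-45,-25,-5,5): a=np.radians(a); print(C2W(T,[45+55*np.cos(a),-66+55*np.sin(a),0])[0])
E
```

```text
[0.57324768 0.03875753 0.34589537] 19.81834512447602 [ 1.  -0.5  0.9  0.3  0.2  0.7 -1.7 -0.4 -0.5 -0.1]
knob [0.54579142 0.09197323 0.122     ] 0.059881187057954574 97.47280186125309
pin [ 0.68686782 -0.03224526  0.095     ] 0.05455448362460167 -46.11490275182948
pivot [ 0.63795901 -0.00807668  0.        ]
[ 0.68773199 -0.03147861  0.        ]
[ 0.69273425 -0.01304393  0.        ]
[0.6911298  0.00598986 0.        ]
[0.68787938 0.01500917 0.        ]
```

The fit agrees with the stated sizes: knob radius 59.9 mm, pin radius 54.6 mm at -46°. Next I'll shut the fingers, turn the closing axis to world x, and move to the -y side of the pin.

Emit:
send_rows --series '[[[0,0,7],[46,46,0],1],[[0,0,14],[92,92,0],1],[[0,0,21],[138,138,0],1],[[0,0,28],[184,184,-10],1],[[0,0,35],[230,230,-20],1],[[0,0,42],[276,276,-35],1],[[0,0,49],[322,322,-50],1],[[0,0,56],[368,368,-65],1],[[0,0,62],[414,410,-80],1],[[0,0,66],[456,450,-91],1]]'

```text
time_s: 2.15
eef_pos: [0.6734, -0.0907, 0.1448]
eef_rot: [0.0, 0.706, 0.708, -0.0]
wrist_force: [0.3, -0.8, -0.4]
opening: 0.001
grasp_force: 0.0
```

Emit:
send_rows --series '[[[0,0,0],[0,0,0],1],[[0,0,0],[0,0,0],1]]'

```text
time_s: 2.4
eef_pos: [0.6718, -0.092, 0.1448]
eef_rot: [-0.0, 0.707, 0.707, -0.0]
wrist_force: [0.1, -0.5, 0.3]
opening: 0.003
grasp_force: 0.0
```

```bash
python3 - <<'E'
from h import *
c=save('wrist','w1.png'); save('scene','s2.png'); lm(['trip_pin','knob_mid','drum_axis'],'wrist'); lm(['trip_pin','knob_mid'],'scene')
o=telemetry.get_obs(); print(o['time_s'],o['eef_pos'],o['eef_rot'],o['q'],o['wrist_force'],o['opening'])
E
```

```text
wrist trip_pin 0.71 [685.9 -28.8  91.4]
scene trip_pin 0.62 [686.1 -31.2  91.3]
scene knob_mid 0.51 [546.1  87.1 103.6]
2.75 [ 0.67190022 -0.09316297  0.1460141 ] [4.00865761e-04 7.07649056e-01 7.06563946e-01 2.05895321e-04] [-3.12324968e-01  4.81767226e-01  1.39565152e+00  6.13633691e-07
  1.26327261e+00 -3.10790576e-01] [-0.28729259  0.3228719   0.75216605] -0.0015968328625281156
```

View pics/w1.png

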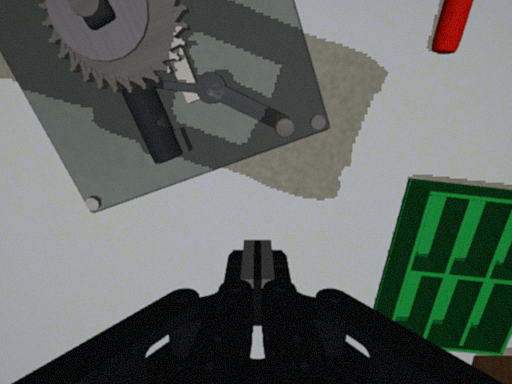

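The wrist view shows the trip pin at (285,127), with the lever at 0 and the shut fingers on its -y side. The networks agree on the pin at about (687,-31). I'll go down and then push.

Emit:
send_rows --series '[[[0,0,0],[9,12,-30],1],[[0,0,0],[18,25,-60],1],[[0,0,0],[18,25,-79],1],[[0,0,0],[18,35,-79],1],[[0,0,0],[18,43,-79],1],[[0,0,0],[18,49,-79],1],[[0,0,0],[18,55,-79],1],[[0,0,0],[18,61,-79],1],[[0,0,0],[18,67,-79],1],[[0,0,0],[18,70,-79],1]]'

```text
time_s: 4.0
eef_pos: [0.6901, -0.0217, 0.0667]
eef_rot: [0.0, 0.707, 0.707, 0.0]
wrist_force: [1.0, -3.6, 2.3]
opening: 0.001
grasp_force: 1.6
```

Emit:
send_rows --series '[[[0,0,0],[0,3,0],1],[[0,0,0],[0,6,0],1],[[0,0,0],[0,8,0],1]]'

```text
time_s: 4.38
eef_pos: [0.6896, -0.014, 0.0661]
eef_rot: [-0.0, 0.707, 0.707, -0.0]
wrist_force: [-1.0, -2.6, 1.9]
opening: -0.003
grasp_force: 1.7
```

Emit:
send_rows --series '[[[0,0,0],[0,2,0],1],[[0,0,0],[0,2,0],1]]'

```text
time_s: 4.62
eef_pos: [0.6895, -0.0125, 0.066]
eef_rot: [-0.0, 0.707, 0.707, -0.001]
wrist_force: [-1.6, -4.9, 2.5]
opening: 0.003
grasp_force: 2.3
```

Emit:
send_rows --series '[[[0,0,0],[0,1.5,0],1],[[0,0,0],[0,1.5,0],1]]'

```text
time_s: 4.88
eef_pos: [0.6895, -0.0124, 0.0661]
eef_rot: [0.0, 0.707, 0.707, -0.001]
wrist_force: [-1.5, -8.1, 2.7]
opening: -0.001
grasp_force: 4.4
```

Emit:
send_rows --series '[[[0,0,0],[0,1,0],1],[[0,0,0],[0,1,0],1]]'

```text
time_s: 5.12
eef_pos: [0.6895, -0.0123, 0.0661]
eef_rot: [0.001, 0.707, 0.707, -0.002]
wrist_force: [-1.3, -11.1, 1.6]
opening: -0.0
grasp_force: 5.8
```

The lever is against its stop: the position no longer changes and the force is rising. I'll back off, go up and move over the knob.

Emit:
send_rows --series '[[[0,0,0],[0,-15,0],1],[[0,0,0],[0,-20,30],1],[[0,0,0],[0,-20,80],1],[[0,0,5],[-25,0,100],0.4],[[0,0,11],[-60,30,100],0],[[0,0,17],[-100,60,100],0],[[0,0,23],[-130,85,100],0],[[0,0,27],[-144,99,100],0],[[0,0,27],[-144,99,100],0],[[0,0,27],[-144,99,100],0]]'

```text
time_s: 6.38
eef_pos: [0.5467, 0.089, 0.1664]
eef_rot: [0.0, 0.523, 0.852, 0.0]
wrist_force: [-0.4, -0.8, -0.1]
opening: 0.498
grasp_force: 0.0
```

```bash
python3 - <<'E'
from h import *
c=save('wrist','w2.png'); t=camera('top'); s=camera('scene')
for n in('wrist','top','scene'): lm(['trip_pin','knob_mid','drum_axis','pawl_tip'],n)
o=telemetry.get_obs(); print(o['time_s'],o['eef_pos'],o['eef_rot'],o['q'],o['wrist_force'],o['opening'])
E
```

```text
wrist trip_pin 0.88 [692.3   7.8  89.9]
wrist knob_mid 0.55 [551.8  92.4 100.8]
wrist drum_axis 0.69 [571.4  40.5 100. ]
wrist drum_axis 0.59 [571.2  37.    1.4]
wrist pawl_tip 0.75 [587.6  -2.2  46.6]
top trip_pin 0.33 [576.8  37.5   2. ]
top drum_axis 0.55 [573.1  38.3  96.7]
scene trip_pin 0.62 [688.9   7.   93.1]
scene knob_mid 0.55 [546.   86.7  99.9]
scene drum_axis 0.97 [570.5  36.1 101.8]
scene drum_axis 0.69 [591.1  -7.2  46.6]
scene pawl_tip 0.44 [586.8  -1.9  49.4]
7.125 [0.54604707 0.08936553 0.16632926] [ 1.84664822e-06  5.22498238e-01  8.52640365e-01 -1.23179699e-06] [-5.23188003e-02  2.00185506e-01  1.72255570e+00 -4.18387943e-06
  1.21884937e+00 -5.23557023e-01] [-0.34131795  0.02950387  0.10860833] 0.4978864025188906
```

View pics/w2.png

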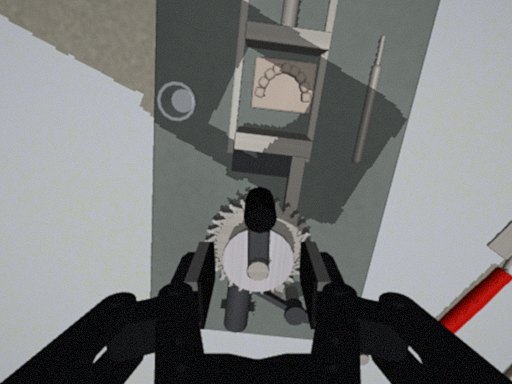

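The wrist view shows the knob at about (261,190..230) between the fingers' lines, the arm running down to the hub at (258,270), and the pin moved to the release side. I'll check the knob with both cameras.

```bash
python3 - <<'E'
from h import *
c=camera('wrist'); print(c['xyz'])
k=np.array([.5458,.0920])
for z in(.080,.101,.122): print(z,proj(c,[*k,z]))
print('hub',proj(c,[.5725,.0385,.085]),proj(c,[.5725,.0385,.095]))
g=cv2.cvtColor(c['pixels'],cv2.COLOR_RGB2GRAY)[180:285:3,235:290:3]; print(g)
E
```

```text
[0.50899001 0.15965704 0.30952742]
0.08 [[259.62844037 196.51432254]]
0.101 [[259.87806744 205.98259223]]
0.122 [[260.17699081 217.32065335]]
hub [[258.91572919 268.22965765]] [[258.9953955  275.06093127]]
[[116  82 111 115 119  85  69  71  70  68  74  75  75  73  71  71  70  69
   90]
 [119 114 114 117 120 113  72  67  74  69  68  70  74  69  76  74  70  64
  101]
 [113 113 114 117 118 116 121 112  70  68  72  72  77  76  75  71  70  57
  108]
 [115 117 118 114  67  84  76  22   2  11  12  61  75  73  75  71  72  42
  109]
 [117  74 120 116 100  23   4   1   5   5   0   1  61  68  70  73  72  49
  108]
 [105  70  72  71  52   3  10   2   7   8   8   0   0  75  72  74  75  66
  106]
 [109  98  51  58  28   1   6   8   4  13   0   8  11  64  54  69  70  77
  104]
 [ 68  68 161  76   8   1  16   6   0  19   0  13   0  27  71  72  58  92
  104]
 [ 51  50 153 180   0  14   7  11   1   3   6   0   3  10 104  68  52  75
   62]
 [124  67  47 158   0  11  19  11   7   5   0  21   0  12  99  74  50  62
   92]
 [160 169 165 116   4   1  15  13  18  22   9  12  16   4 107 102  43  94
  103]
 [1
[... 1241 characters left out ...]
  52  54  53  71  46 169 177 178 173 175 171
  174]
 [184 177 173 182 155  48  47  54  57  53  47  35 133 174 177 174 175 175
  174]
 [181 180 173 181 144  48 153 157 154 157  89  51 184 177 178 174 173 177
  174]
 [177 180 175 179 142 157 162 159 159 158 161  95 179 176 176 175 175 176
  176]
 [181 184 175 182 142 163 160 159 163 158 161 131 179 179 175 175 177 171
  183]
 [181 178 174 182 149 158 152 153 152 153 157 148 176 178 171 176 169 176
  182]
 [181 176 176 182 164 147 153 154 148 154 151 163 171 178 177 175 172 177
  131]
 [180 175 176 182 181 181 156 153 152 151 174 184 175 181 176 178 174 170
  166]
 [176 179 180 181 182 175 179 180 181 182 181 184 172 179 175 177 165 122
  118]]
```

The predicted knob top and hub match the picture to about 1 px, so the knob is at (546,92) and the axis at (572.5,38.5). I'll go down and grip.

Emit:
send_rows --series '[[[0,0,0],[0,2.5,-30],0],[[0,0,0],[0,2.5,-60],0],[[0,0,0],[0,2.5,-78],0],[[0,0,0],[0,2.5,-78],0],[[0,0,0],[0,2.5,-78],0.3],[[0,0,0],[0,2.5,-78],1],[[0,0,0],[0,2.5,-78],1],[[0,0,0],[0,2.5,-78],1]]'

```text
time_s: 8.18
eef_pos: [0.5472, 0.0919, 0.0898]
eef_rot: [0.001, 0.523, 0.853, 0.001]
wrist_force: [0.4, 1.0, 7.0]
opening: 0.239
grasp_force: 58.7
```

```bash
cat > arc.py <<'E'
import sys; from h import *
O=np.array([.5725,.0385])
o=telemetry.get_obs(); p=o['eef_pos'][:2]-O; th=np.arctan2(p[1],p[0]); t=np.array([-np.sin(th),np.cos(th)]); r=p/np.hypot(*p)
F=o['wrist_force']; print('t',o['time_s'],'pos',(o['eef_pos']*1000).round(1),'r',np.hypot(*p).round(4),'th',np.degrees(th).round(1),'Ft',(F[:2]@t).round(2),'Fr',(F[:2]@r).round(2),'Fz',F[2].round(2),'tz',o['torque'][2].round(3),'open',o['opening'],'g',o['grasp_force'])
# commanded start angle, deltas in deg
if len(sys.argv)>1:
    a0=float(sys.argv[1])
    for d in sys.argv[2:]:
        a=np.radians([a0,a0+float(d)]); print(d,(60*np.array([np.cos(a[1])-np.cos(a[0]),np.sin(a[1])-np.sin(a[0])])).round(1))
E
python3 arc.py 116.5 -2 -4 -6 -8 -10
```

```text
t 8.175 pos [547.2  91.9  89.8] r 0.0591 th 115.3 Ft -0.81 Fr 0.71 Fz 7.03 tz 0.003 open 0.23859848772012854 g 58.68668496608734
-2 [1.9 0.9]
-4 [3.8 1.7]
-6 [5.8 2.5]
-8 [7.7 3.2]
-10 [9.7 3.8]
```

Emit:
send_rows --series '[[[0,0,0],[0,0,1.5],1],[[0,0,-1],[1,0.5,1.5],1],[[0,0,-2],[1.9,0.9,1.5],1],[[0,0,-3],[2.9,1.3,1.5],1],[[0,0,-4],[3.8,1.7,1.5],1],[[0,0,-5],[4.8,2.1,1.5],1],[[0,0,-6],[5.8,2.5,1.5],1],[[0,0,-7],[6.7,2.8,1.5],1],[[0,0,-7],[6.7,2.8,1.5],1]]'

```text
time_s: 9.3
eef_pos: [0.5515, 0.0939, 0.0898]
eef_rot: [-0.001, 0.574, 0.819, -0.001]
wrist_force: [-5.6, -6.2, 5.6]
opening: 0.236
grasp_force: 60.0
```

```bash
python3 arc.py; python3 - <<'E'
from h import *
camera('scene');camera('top')
for n in('top','scene'): lm(['pawl_tip','trip_pin'],n)
E
```

```text
t 9.3 pos [551.5  93.9  89.8] r 0.0593 th 110.8 Ft 7.45 Fr -3.83 Fz 5.62 tz 0.01 open 0.23617622593357002 g 60.0241219997406
top pawl_tip 0.38 [589.6 -10.7  46.2]
top trip_pin 0.47 [692.6   2.8  97.2]
scene pawl_tip 0.55 [587.6  -9.   48.7]
scene trip_pin 0.93 [690.7   4.1  90.7]
```

Emit:
send_rows --series '[[[0,0,-1],[1,0.4,0],1],[[0,0,-2],[2,0.7,0],1],[[0,0,-3],[3,1,0],1],[[0,0,-3],[3,1,0],1],[[0,0,-3],[3,1,0],1]]'

```text
time_s: 10.22
eef_pos: [0.5543, 0.0949, 0.0898]
eef_rot: [-0.001, 0.595, 0.804, -0.002]
wrist_force: [-5.0, -4.6, 6.9]
opening: 0.245
grasp_force: 60.1
```

```bash
python3 arc.py; python3 - <<'E'
from h import *
s=camera('scene');t=camera('top');w=camera('wrist')
for n in('top','scene','wrist'): lm(['pawl_tip'],n)
a=cv2.resize(s['pixels'][200:350,170:300],None,fx=4,fy=4,interpolation=2); cv2.imwrite('pics/s3.png',a[:,:,::-1])
E
```

```text
t 10.225 pos [554.3  94.9  89.8] r 0.0593 th 107.8 Ft 6.14 Fr -2.82 Fz 6.9 tz -0.008 open 0.24535630693618107 g 60.09172081947327
top pawl_tip 0.5 [591.4 -27.7  46.6]
scene pawl_tip 0.58 [591.3 -25.8  45.4]
scene pawl_tip 0.42 [571.7  36.   -1.6]
```

View pics/s3.png

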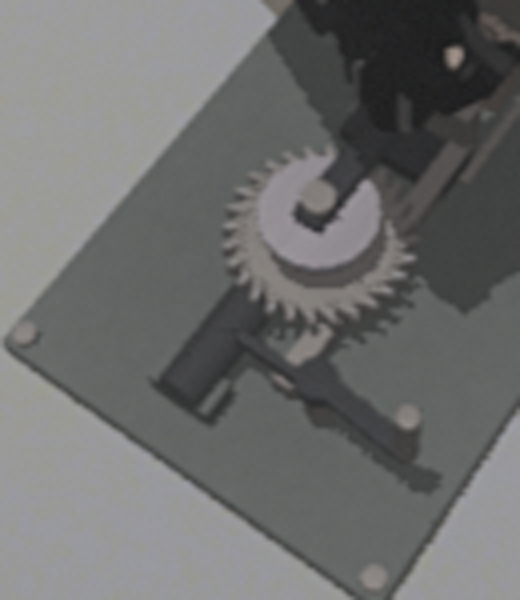

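The pawl nose is now about 68 mm from the axis (it was 43), so it has sprung clear. The crop shows it away from the wheel at about (290,380). Now I'll ease the crank back under grip.

```bash
python3 arc.py 106 3 6 9 12 15 18 21 24 27 30; python3 arc.py 136 3 6 9 12 15 18 21 24 27 30|tail -10;
```

```text
t 10.525 pos [554.3  94.9  89.8] r 0.0593 th 107.8 Ft 7.01 Fr -4.45 Fz 6.48 tz 0.09 open 0.2385301460648864 g 60.09035110473633
3 [-3.  -0.9]
6 [-5.9 -2. ]
9 [-8.8 -3.3]
12 [-11.6  -4.7]
15 [-14.4  -6.2]
18 [-17.   -7.9]
21 [-19.6  -9.8]
24 [-22.  -11.7]
27 [-24.4 -13.8]
30 [-26.6 -16. ]
3 [-2.1 -2.3]
6 [-4.1 -4.7]
9 [-6.  -7.3]
12 [-7.7 -9.9]
15 [ -9.3 -12.6]
18 [-10.8 -15.4]
21 [-12.1 -18.2]
24 [-13.2 -21.2]
27 [-14.2 -24.1]
30 [-15.1 -27.2]
```

Emit:
send_rows --series '[[[0,0,3],[-3,-0.9,0],1],[[0,0,6],[-5.9,-2,0],1],[[0,0,9],[-8.8,-3.3,0],1],[[0,0,12],[-11.6,-4.7,0],1],[[0,0,15],[-14.4,-6.2,0],1],[[0,0,18],[-17,-7.9,0],1],[[0,0,21],[-19.6,-9.8,0],1],[[0,0,24],[-22,-11.7,0],1],[[0,0,27],[-24.4,-13.8,0],1],[[0,0,30],[-26.6,-16,0],1]]'

```text
time_s: 11.78
eef_pos: [0.5288, 0.0784, 0.0898]
eef_rot: [-0.0, 0.366, 0.931, -0.001]
wrist_force: [-0.7, -8.0, 2.5]
opening: 0.239
grasp_force: 59.9
```

```bash
python3 arc.py
```

```text
t 11.775 pos [528.8  78.4  89.8] r 0.0592 th 137.6 Ft 6.4 Fr -4.86 Fz 2.45 tz -0.002 open 0.23915165128869628 g 59.94023680686951
```

Emit:
send_rows --series '[[[0,0,3],[-2.1,-2.3,0],1],[[0,0,6],[-4.1,-4.7,0],1],[[0,0,9],[-6,-7.3,0],1],[[0,0,12],[-7.7,-9.9,0],1],[[0,0,15],[-9.3,-12.6,0],1],[[0,0,18],[-10.8,-15.4,0],1],[[0,0,21],[-12.1,-18.2,0],1],[[0,0,24],[-13.2,-21.2,0],1],[[0,0,27],[-14.2,-24.1,0],1],[[0,0,30],[-15.1,-27.2,0],1]]'

```text
time_s: 13.02
eef_pos: [0.5144, 0.0513, 0.0899]
eef_rot: [0.0, 0.113, 0.994, -0.001]
wrist_force: [0.9, -6.8, -0.8]
opening: 0.238
grasp_force: 59.7
```

```bash
python3 arc.py 166 3 6 9 12 15 18; for a in 184 194 204 214 224; do echo $a; python3 arc.py $a 2 4 6 8 10|tail -5; done
```

```text
t 13.025 pos [514.4  51.3  89.9] r 0.0595 th 167.6 Ft 6.45 Fr -2.34 Fz -0.84 tz -0.048 open 0.23821975209598242 g 59.71315026283264
3 [-0.7 -3.1]
6 [-1.2 -6.2]
9 [-1.6 -9.3]
12 [ -1.7 -12.4]
15 [ -1.8 -15.6]
18 [ -1.6 -18.7]
184
2 [ 0.2 -2.1]
4 [ 0.4 -4.2]
6 [ 0.8 -6.2]
8 [ 1.2 -8.3]
10 [  1.6 -10.3]
194
2 [ 0.5 -2. ]
4 [ 1.2 -4. ]
6 [ 1.8 -6. ]
8 [ 2.6 -8. ]
10 [ 3.4 -9.9]
204
2 [ 0.9 -1.9]
4 [ 1.8 -3.8]
6 [ 2.9 -5.6]
8 [ 3.9 -7.4]
10 [ 5.1 -9.1]
214
2 [ 1.2 -1.7]
4 [ 2.5 -3.4]
6 [ 3.8 -5. ]
8 [ 5.2 -6.6]
10 [ 6.6 -8.1]
224
2 [ 1.5 -1.5]
4 [ 3.  -2.9]
6 [ 4.6 -4.3]
8 [ 6.2 -5.6]
10 [ 7.9 -6.9]
```

Emit:
send_rows --series '[[[0,0,3],[-0.7,-3.1,0],1],[[0,0,6],[-1.2,-6.2,0],1],[[0,0,9],[-1.6,-9.3,0],1],[[0,0,12],[-1.7,-12.4,0],1],[[0,0,15],[-1.8,-15.6,0],1],[[0,0,18],[-1.6,-18.7,0],1]]'

```text
time_s: 13.78
eef_pos: [0.5128, 0.0329, 0.0899]
eef_rot: [0.0, -0.044, 0.999, -0.001]
wrist_force: [0.4, -5.3, 0.4]
opening: 0.241
grasp_force: 59.7
```

```bash
python3 arc.py
```

```text
t 13.775 pos [512.8  32.9  89.9] r 0.0599 th -174.6 Ft 5.3 Fr 0.08 Fz 0.42 tz -0.02 open 0.24091545582126586 g 59.69368100166321
```

Emit:
send_rows --series '[[[0,0,1],[0.1,-1.1,0],1],[[0,0,2],[0.2,-2.1,0],1]]'

```text
time_s: 14.02
eef_pos: [0.5131, 0.0308, 0.0899]
eef_rot: [0.0, -0.061, 0.998, -0.001]
wrist_force: [1.5, -5.4, -1.4]
opening: 0.237
grasp_force: 59.7
```

Emit:
send_rows --series '[[[0,0,1],[0.1,-1.1,0],1],[[0,0,2],[0.3,-2.1,0],1]]'

```text
time_s: 14.28
eef_pos: [0.5133, 0.0287, 0.0899]
eef_rot: [0.0, -0.078, 0.997, -0.001]
wrist_force: [0.8, -6.3, 0.8]
opening: 0.241
grasp_force: 59.7
```

Emit:
send_rows --series '[[[0,0,1],[0.2,-1.1,0],1],[[0,0,2],[0.4,-2.1,0],1]]'

```text
time_s: 14.52
eef_pos: [0.5136, 0.0266, 0.0899]
eef_rot: [0.0, -0.096, 0.995, -0.001]
wrist_force: [0.4, -5.1, 0.1]
opening: 0.238
grasp_force: 59.7
```

Emit:
send_rows --series '[[[0,0,1],[0.2,-1,0],1],[[0,0,2],[0.4,-2.1,0],1]]'

```text
time_s: 14.78
eef_pos: [0.5138, 0.0254, 0.0899]
eef_rot: [0.0, -0.113, 0.994, 0.0]
wrist_force: [0.3, 0.6, 1.3]
opening: 0.237
grasp_force: 59.8
```

The pull at the knob has faded at about 1.35 rad of drum turn. I'll confirm with the camera before letting go.

```bash
python3 arc.py; python3 - <<'E'
from h import *
s=camera('scene')
a=cv2.resize(s['pixels'][150:300,220:370],None,fx=4,fy=4,interpolation=2); cv2.imwrite('pics/s4.png',a[:,:,::-1])
E
```

```text
t 14.775 pos [513.8  25.4  89.9] r 0.0601 th -167.5 Ft -0.47 Fr -0.42 Fz 1.28 tz 0.01 open 0.23680778234799818 g 59.81086850166321
```

View pics/s4.png

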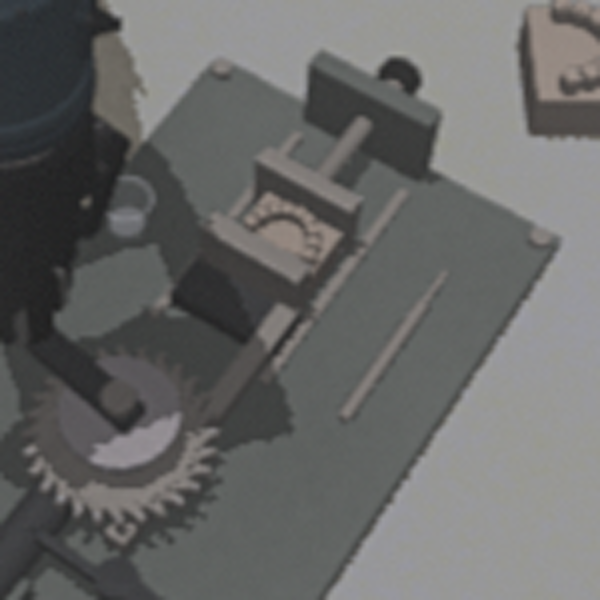

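The jaw closes the cast against the backstop at about (290,215) in the crop, with the pot and scaler untouched. Releasing and rising.

Emit:
send_rows --series '[[[0,0,0],[0,0,0],0.2],[[0,0,0],[0,0,0],0],[[0,0,0],[0,0,0],0],[[0,0,0],[0,0,0],0],[[0,0,0],[0,0,15],0],[[0,0,0],[0,0,35],0],[[0,0,0],[0,0,60],0],[[0,0,0],[0,0,100],0],[[0,0,0],[0,0,140],0],[[0,0,0],[0,0,140],0]]'

```text
time_s: 16.08
eef_pos: [0.5162, 0.025, 0.2349]
eef_rot: [0.004, -0.113, 0.994, -0.001]
wrist_force: [-0.0, -0.1, -0.0]
opening: 0.503
grasp_force: 0.0
```

```bash
python3 arc.py; python3 - <<'E'
from h import *
w=save('wrist','w3.png');camera('scene');camera('top')
for n in('wrist','scene','top'): lm(['knob_mid','pawl_tip','trip_pin','cast','jaw'],n)
E
```

```text
t 16.075 pos [516.2  25.  234.9] r 0.0579 th -166.5 Ft 0.14 Fr 0.04 Fz -0.04 tz 0.012 open 0.5033935459979042 g 0.0
wrist knob_mid 0.63 [515.8  25.7 102.1]
wrist pawl_tip 0.73 [590. -22.  48.]
wrist trip_pin 0.81 [691.5   6.2  93.1]
wrist trip_pin 0.69 [591.2 -22.2  49.9]
wrist cast 0.84 [523.  176.   12.6]
scene knob_mid 0.53 [515.   23.  101.7]
scene pawl_tip 0.4 [590.6 -29.1  47.7]
scene trip_pin 0.88 [689.2   3.2  95.3]
scene cast 0.8 [523.9 398.6   5. ]
scene cast 0.66 [523.2 180.3  12.7]
top trip_pin 0.75 [524.  180.7   9.6]
top cast 0.92 [290.7 183.7   2.4]
top cast 0.71 [525.9 399.5  -2.4]
top cast 0.61 [523.4 184.5   8.2]
```

View pics/w3.png

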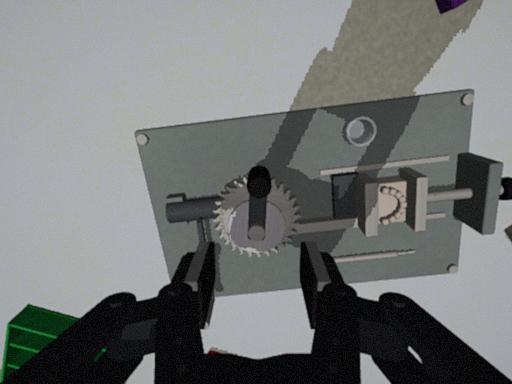

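The wrist view shows the cast pressed between jaw and backstop at (392,200), the knob free at (260,185) and still at about 192°, and the pawl out. The robot touches nothing, so I'll hand in.

```bash
python3 -c "
from bench import ctrl; print(ctrl.hand_in())"
```

```text
the job is handed in; nothing more can be done
None
```

The job is handed in at about 16 s: the lever is over at its release-side stop, the pawl is clear of the wheel, the spring alone holds the cast against the backstop at about 1.35 rad of drum turn, and the crank is let go; the verdict was not shown.

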